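Clamp the breaker: start the wing nut on the fixture stud and run it down

TASK

Clamp the circuit breaker in the assembly fixture: take the big cast wing nut from the blue parts tray, set it squarely on the end of the upright stud, turn it backward (anticlockwise from above) until you feel the thread start drop, then run it on forward (clockwise) until the strap bears firmly on the breaker. Do not force the thread or overtighten it, let go of the nut when it is tight, and leave the breaker in its nest, and the screwdriver and the other parts in the tray where they are.

Things in the scene. Friction and masses are not known exactly. Their poses are not given: they have to be found in the camera images.
- nut: the big dark cast wing cap nut to run on, upright in the tray, about 250 g: hub 32 mm high, flange 43 mm wide, grip bar on top (54 mm over all). Open below: bore 28 mm wide, 28 deep, chamfered mouth 34 mm wide; inside, 7 mm up, two thread lugs facing each other, at an unmarked angle to the bar. Origin: centre of the underside, z up the bore's axis, x along the bar.
- nut_bar (a point): centre of the nut's grip bar (the two wings in line), 43 mm above the nut's underside: an upright bar 12 mm thick, 64 mm long (flat faces 50 mm long) and 22 mm high, standing on the hub's flat top. x along the bar, y across its thickness, z up.
- stud: the fixture's upright steel stud, fixed: coarse right-hand two-start thread 26 mm across, 16 mm of travel per turn (clockwise from above = down), 8 mm from ridge to ridge; the nut has about 1 mm play sideways and 1.6 mm up and down. Where round the stud its thread begins differs each time and is not marked (the x axis is the fixture's). Origin on its axis at the top of the fixture plate, z up.
- stud_end (a point): the flat-cut top of the stud's thread, on its axis, 66 mm above the stud's origin; the bare 18 mm core goes on 4 mm higher as a cone. Not started, the nut's underside rests 5.5 to 13.5 mm below this point; turned backward it rides up to 5.5 mm below, then drops about 7 mm at a thread start (one every half turn). From the drop to tight is about 0.6 turn.
- fixture: the fixture's dark steel plate, 250 x 126 x 18 mm, fixed to the bench. Origin at the centre of its underside; the stud stands at x = +35 mm, y = 0 of this frame, the strap lies along x, the breaker's nest is centred on x = -66 mm.
- strap_top (a point): point on the stud's axis at the height of the strap's upper face. The strap is a slotted steel bar 172 mm long, 59 mm wide and 12 mm thick round the stud, held up by a spring; raised, its upper face is 67 mm above the bench, 49 mm above the stud's origin. The nut's flange bears on it.
- strap (a joint): how far the strap is pressed down (m): 0 raised, 0.005 when its rubber-tipped nose meets the breaker. The spring pushes up with about 1.5 N raised and 4.5 N at 0.005. From there the nut tightens within about 0.3 rad: properly tight, it resists the hand with 0.3 to 0.4 N m; twice that is too much. Running free, it takes under 0.1 N m.
- breaker: the white circuit breaker lying loose on its side in the nest, 74 x 84 x 27 mm, 160 g. Origin at the centre of the underside of its 60 x 84 mm main block.
- tray: the shallow blue parts tray, 190 x 150 mm, 26 mm high, walls and floor 4 mm, fixed. Origin at the centre of its underside.
- small_wing_nut: a small bright steel wing nut in the tray, 35 mm across, 22 mm high; not for this stud; leave it.
- cam_wheel: a grey plastic wheel in the tray, 30 mm across, 16 mm high; leave it.
- terminal_cage: a copper terminal cage in the tray, 14 x 18 x 16 mm; leave it.
- screwdriver: a screwdriver lying on the bench between the tray and the fixture, about 200 mm long; leave it.
Mind the look-alikes: they are no part of the job. What is shaped like the nut but turquoise is not meant.

How it is judged:
By the outcome, as a careful person would: the job done as asked, in the order asked, and still so for the second after the job is handed in, with the robot touching nothing.
It also fails if it takes over 72 s, if anything falls off the work surface, if the arm or the gripper's body presses on something with over 40 N, if the wrist force passes 120 N, or if a joint passes its speed limit or range.

ROBOT

A 6-joint arm with a two-finger parallel gripper is mounted at the origin on the work surface. World frame = base frame: x ahead of the robot, y to its left, z up, the work surface at z = 0. Lengths are in mm, angles in rad, forces in N, time in s.
With the tool pointing down it reaches from about 275 to 1000 mm from the base axis. Payload 8.4 kg.
Tool frame: the origin (TCP) lies at the very end of the fingers, on their centre line; the grasp point (between the pads) lies 19 mm behind it; z points along the fingers, y is the line along which they close (so a half turn about z gives the same grasp; the last joint's range is limited). The gripper opens to 85 mm and grips with 20 to 120 N. Pads are 22 mm wide; open, the fingers measure 114 mm over their backs; the gripper's body (76 mm by 85 mm) begins 54 mm behind the grasp point. The pads swing forward as they close: fully open they stand 13 mm farther back than shut.
Start: joints at [1.186, 0.353, 1.633, -0, 1.155, -0.002], TCP at [233.448, 579.767, 231.281] pointing down, gripper open.
Joint ranges: [-2.63, 2.63], [-0.92, 2.1], [0.06, 2.66], [-1.3, 4.44], [0, 2.69], [-3.02, 3.02]. Speed limits (rad/s): [2.22, 2.22, 2.79, 3.14, 3.14, 3.14].

INTERFACE

Orientations are given as [roll, pitch, yaw] about the fixed x, y, z axes, in that order (R = Rz(yaw) Ry(pitch) Rx(roll)).
In Python, from rig import sensors, grab_frame, camera_params, order gives the robot as it stands. The module is installed in compiled form; this text tells all that it offers.
- The arm moves only by the tool move_arm, never from a script. Its argument "motion" is a list of rows, each a list of 7 numbers: the turn, a rotation vector about the tool's x, y, z in normalised numbers (1 is pi rad), then the shift along the tool's x, y, z in normalised numbers (1 is 80 cm), then the finger opening in m, from 0 to 0.0854. A call has 1 to 8 rows; each row is the pose to reach, as a shift and turn from the pose commanded when the call began, along the tool's axes at that moment; what a row does not reach only later rows make up. A row lasts 1/8 s, in which the tool goes at most 62.5 mm and 10.7 degrees, less where a joint would pass 70% of its speed; a pose out of reach is approached as far as the arm can. A call with a gripper value outside its range is refused whole. The fingers move at their own pace and stop on an object; "grip_force" is the grip in N (left out, the last holds). Time passes only in rows, so rows that repeat a pose let the fingers close. It gives the time, the measured TCP pose, the force, the opening and the grip force at its end, in the units of the state.
- sensors.sense(): the state, without advancing time (a new reading comes with each control period).
- grab_frame(name): name is "scene" or "side" or "wrist"; returns (picture, depth): 420x560x3 uint8, red, green, blue; 420x560 float32, mm along the optical axis (not along the pixel's ray), 0 where there is no reading.
- camera_params(name): a dict with "camera_matrix" (3x3 intrinsics, pixels), "world_from_camera" (4x4, takes a point from camera to world coordinates). Camera axes: x right, y down, z forward; pixel columns grow to the right and rows downward; lengths in mm; the calibration is good to about 2 mm. A picture is of the moment at which its call begins: read the wrist's pose just before it. camera_params takes no time and is no camera call; for the wrist camera it gives the pose at the moment of the call.
- order.sign_off(): hands the job in; it is judged then, once.
The state is a dict: "clock": time; "qpos": joint angles; "qvel": joint speeds; "joint_efforts": joint torques, N m; "eef_pos": TCP position; "tcp_rot": TCP orientation; "contact_force": force on the tool from outside, world axes, zero at the start; "wrist_torque": the same for the moment, N m; "opening": opening from 0.0 (shut) to 1.0 (fully open); "grasp_force": force on a finger pad.
Only numpy, scipy, OpenCV 4.12 (cv2) and the standard library are available. Lean on these libraries where they do the work, as an engineer would, in place of code of your own. Each camera call takes 0.05 s, during which the arm holds its last target. There are 200 camera calls.

## Working session

There is one attempt and no reset: what is moved stays moved. The work goes in short steps, Python scripts to look and compute and a tool call to move; the robot and the scene stay as the last step left them, time stands still between calls to the robot, and variables do not carry over. Pictures are saved under pics/ and viewed, at most 10 in all, crops included, and the job is handed in when it is done.

Besides the shell and the picture viewer there is one more tool, called after "Emit:" in YAML: its name, and indented under it one key for each argument. move_arm: Moves the arm, as the interface text tells. Its arguments: {"type":"object","properties":{"motion":{"type":"array","items":{"type":"array","items":{"type":"number"}}},"grip_force":{"type":"number"}},"required":["motion"]}

```bash
mkdir -p pics
cat > h.py <<'E'
import numpy as np, cv2
from rig import sensors, grab_frame, camera_params, order
def snap(name, fn):
    im,d=grab_frame(name); p=camera_params(name)
    cv2.imwrite(f'pics/{fn}.png',im[:,:,::-1]); np.savez(f'pics/{fn}.npz',im=im,d=d,K=p['camera_matrix'],T=p['world_from_camera'])
    return im,d,p
def load(fn):
    z=np.load(f'pics/{fn}.npz'); return z['im'],z['d'],z['K'],z['T']
def cloud(fn):
    im,d,K,T=load(fn); K=np.array(K);T=np.array(T)
    v,u=np.mgrid[:d.shape[0],:d.shape[1]]
    P=np.stack([(u-K[0,2])/K[0,0]*d,(v-K[1,2])/K[1,1]*d,d],-1)
    return im,d,P@T[:3,:3].T+T[:3,3]
def ray(fn,u,v,z):
    im,d,K,T=load(fn)
    r=T[:3,:3]@np.linalg.inv(K)@np.array([u,v,1.]); o=T[:3,3]
    return o+r*(z-o[2])/r[2]
def st():
    s=sensors.sense()
    for k,v in s.items(): print(k,np.round(v,3))
E
python3 - <<'E'
from h import *
st()
a=snap('scene','s0')[0]; b=snap('side','d0')[0]
for n in('s0','d0'): print(load(n)[3].round(2).tolist(),load(n)[2].tolist())
E
```

```text
clock 0.0
qpos [ 1.186  0.354  1.634  0.     1.155 -0.002]
qvel [-0.     0.001 -0.001 -0.    -0.    -0.001]
joint_efforts [ 0.0000e+00 -6.0525e+01 -3.4206e+01  0.0000e+00  9.0000e-03 -0.0000e+00]
eef_pos [233.269 579.323 230.551]
tcp_rot [-3.14  -0.     2.759]
contact_force [ 1.04  -0.614  0.88 ]
wrist_torque [-0.042  0.025 -0.034]
grasp_force 0.0
opening 1.002
[[-0.62, 0.67, -0.41, 826.59], [0.79, 0.53, -0.31, 233.89], [0.01, -0.52, -0.85, 824.86], [0.0, 0.0, 0.0, 1.0]] [[417.1845260564297, 0.0, 275.2161885662926], [0.0, 417.1845260564297, 207.56140112826824], [0.0, 0.0, 1.0]]
[[0.99, -0.1, 0.09, 431.44], [-0.13, -0.75, 0.65, -535.31], [0.0, -0.65, -0.76, 655.59], [0.0, 0.0, 0.0, 1.0]] [[410.16949254759794, 0.0, 285.3452292372357], [0.0, 410.16949254759794, 209.21921599408307], [0.0, 0.0, 1.0]]
```

View pics/s0.png

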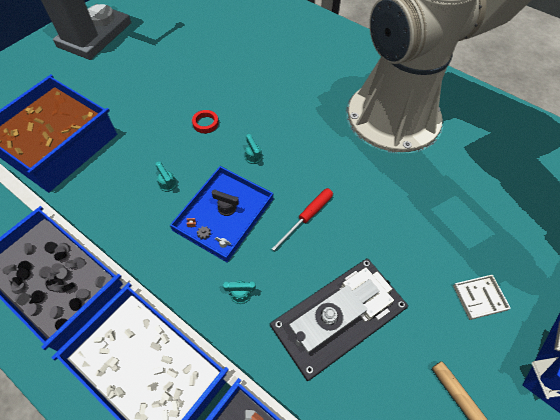

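View pics/d0.png

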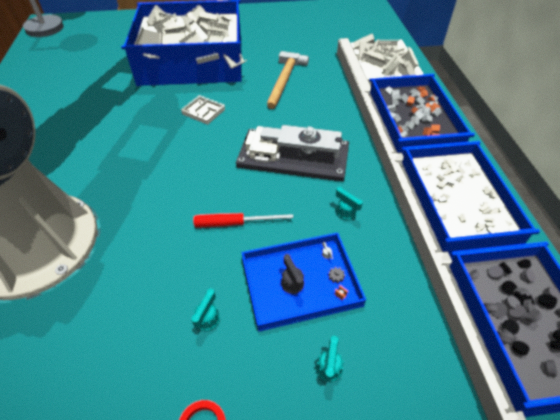

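Scene view: the dark wing nut sits in the blue tray at (226,201), and side view shows it at (291,275). The turquoise look-alikes are at scene (165,177), (253,150) and (239,290), and a small bright wing nut is at (223,241). Only the dark one in the tray fits the description. The stud is at scene (329,315) and the screwdriver at (305,215). I'll measure and enlarge a crop to confirm.

Run:
```python
from h import *
for fn,box in (('s0',(190,170,262,235)),('d0',(265,245,320,305))):
    im,d,P=cloud(fn); x0,y0,x1,y1=box
    m=np.zeros(d.shape,bool); m[y0:y1,x0:x1]=1
    m&=(im.max(2)<75)&(d>0)
    q=P[m]; print(fn,m.sum(),'z',np.percentile(q[:,2],[1,50,99]).round(1))
    t=q[q[:,2]>q[:,2].max()-6] ; t=q[(q[:,2]>53)&(q[:,2]<63)]
    if len(t)>5:
        c=t[:,:2].mean(0); r=cv2.minAreaRect(t[:,:2].astype(np.float32)); print(' top',len(t),c,r)
        u,s,vt=np.linalg.svd(t[:,:2]-c); print(' dir',np.arctan2(vt[0,1],vt[0,0]))
for fn,box in (('s0',(265,255,410,385)),('d0',(230,115,355,182))):
    im,d,P=cloud(fn); x0,y0,x1,y1=box
    S=P[y0:y1,x0:x1].reshape(-1,3); 
    t=S[(S[:,2]>79)&(S[:,2]<92)]; print(fn,'studtop',len(t),t.mean(0) if len(t) else 0,t[:,2].max(), cv2.minAreaRect(t[:,:2].astype(np.float32)))
    t=S[(S[:,2]>63)&(S[:,2]<71)]; print(' strap',len(t),t.mean(0),cv2.minAreaRect(t[:,:2].astype(np.float32)))
    t=S[(S[:,2]>14)&(S[:,2]<90)]; print(' plate',cv2.minAreaRect(t[:,:2].astype(np.float32)))
a=cv2.resize(load('s0')[0][160:265,160:285,::-1],None,fx=3,fy=3,interpolation=cv2.INTER_CUBIC)
b=cv2.resize(load('s0')[0][255:385,260:415,::-1],None,fx=2.6,fy=2.6,interpolation=cv2.INTER_CUBIC)
h=max(a.shape[0],b.shape[0]);f=lambda i:cv2.copyMakeBorder(i,0,h-i.shape[0],0,0,0)
cv2.imwrite('pics/c1.png',np.hstack([f(a),f(b)]))
```

```text
s0 467 z [ 1.1 27.1 60.2]
 top 81 [ 499.62800548 -152.51549466] ((498.51312255859375, -152.93777465820312), (11.174793243408203, 60.340354919433594), 17.276885986328125)
 dir 1.8652103597305087
d0 316 z [ 6.7 34.3 57.6]
 top 53 [ 494.52044853 -166.25914555] ((493.40350341796875, -163.5417022705078), (8.095662117004395, 54.23722457885742), 23.744449615478516)
 dir -1.2295456762807426
s0 studtop 152 [582.63683384 176.83110848  85.00505511] 91.47745999566678 ((581.6176147460938, 176.495849609375), (26.22255516052246, 22.973844528198242), 26.930084228515625)
 strap 2454 [572.2653461  180.57166482  67.97237005] ((563.4183349609375, 182.46153259277344), (59.57888412475586, 184.08731079101562), 72.2032241821289)
 plate ((547.87890625, 187.20896911621094), (126.60023498535156, 250.58468627929688), 72.09700012207031)
d0 studtop 68 [579.91878139 170.68238845  83.56311088] 88.20178355515566 ((581.0797119140625, 171.84637451171875), (27.506187438964844, 20.396455764770508), 51.55922317504883)
 strap 1150 [568.74756826 174.070343    66.24150453] ((562.957275390625, 179.78427124023438), (64.01998901367188, 183.51878356933594), 71.8802261352539)
 plate ((547.5365600585938, 183.83099365234375), (129.55035400390625, 248.97909545898438), 72.13089752197266)
```

View pics/c1.png

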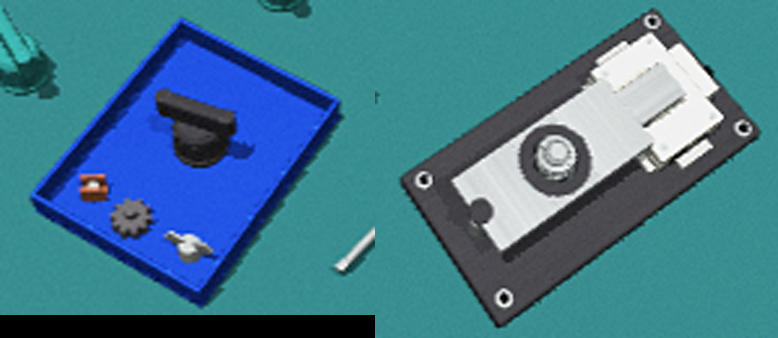

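The crop confirms it: the dark nut's bar is at scene (225,198) in the tray, and the stud passes through the strap at (329,315) with the breaker under the strap's nose. I'll go above the nut for a close wrist view.

The rows are not in the units I measure in: shifts go in shares of 80 cm and turns go in shares of pi rad. I convert before sending: -0.586 m / 0.8 = -0.7325, -0.519 m / 0.8 = -0.6488, 0.84 rad / 3.1416 = 0.2674.

Emit:
move_arm:
  motion:
    - [0, 0, 0.2674, -0.6488, -0.7325, 0.0388, 0.085]
    - [0, 0, 0.2674, -0.6488, -0.7325, 0.0388, 0.085]
    - [0, 0, 0.2674, -0.6488, -0.7325, 0.0388, 0.085]
    - [0, 0, 0.2674, -0.6488, -0.7325, 0.0388, 0.085]
    - [0, 0, 0.2674, -0.6488, -0.7325, 0.0388, 0.085]
    - [0, 0, 0.2674, -0.6488, -0.7325, 0.0388, 0.085]
    - [0, 0, 0.2674, -0.6488, -0.7325, 0.0388, 0.085]
    - [0, 0, 0.2674, -0.6488, -0.7325, 0.0388, 0.085]
  grip_force: 60

```text
clock: 1.1
eef_pos: [401.3, 107.2, 211.5]
tcp_rot: [3.141, 0.0, 1.919]
contact_force: [1.1, 1.7, 0.7]
opening: 1.0
grasp_force: 0.0
```

```bash
cat >> h.py <<'E'
from scipy.spatial.transform import Rotation as Ro
def go(x,y,z,yaw,dyaw=0,quiet=0):
    s=sensors.sense(); R=Ro.from_euler('xyz',s['tcp_rot']); G=Ro.from_euler('xyz',[np.pi,0,yaw])
    rv=(R.inv()*G).as_rotvec(); t=R.inv().apply(np.array([x,y,z])-s['eef_pos'])/1000
    print('clk',round(s['clock'],2),'pos',np.round(s['eef_pos'],1),'rot',np.round(s['tcp_rot'],3),'q6',round(s['qpos'][5],3),'F',np.round(s['contact_force'],1),'Tz',np.round(s['wrist_torque'],2),'op',round(s['opening'],3),'gf',round(s['grasp_force'],1))
    print('turn',rv.round(3),'shift',t.round(4))
E
python3 -c "
from h import *
go(496,-157,200,1.92)"
```

```text
clk 1.1 pos [401.3 107.2 211.5] rot [3.141 0.    1.919] q6 -0.091 F [1.1 1.7 0.7] Tz [ 0.06 -0.02  0.03] op 1.0 gf 0.0
turn [ 0.001  0.    -0.001] shift [-0.2807 -0.0012  0.0116]
```

Emit:
move_arm:
  motion:
    - [0, 0, 0, -0.35, 0, 0.0138, 0.085]
    - [0, 0, 0, -0.35, 0, 0.0138, 0.085]
    - [0, 0, 0, -0.35, 0, 0.0138, 0.085]
    - [0, 0, 0, -0.35, 0, 0.0138, 0.085]
    - [0, 0, 0, -0.35, 0, 0.0138, 0.085]
    - [0, 0, 0, -0.35, 0, 0.0138, 0.085]
    - [0, 0, 0, -0.35, 0, 0.0138, 0.085]

```text
clock: 1.98
eef_pos: [495.8, -153.5, 200.1]
tcp_rot: [-3.141, -0.001, 1.918]
contact_force: [0.8, 0.5, -1.1]
opening: 0.995
grasp_force: 0.0
```

Run:
```python
from h import *
snap('wrist','w0')
go(496,-157,200,1.92)
im,d,P=cloud('w0'); print('cam',load('w0')[3].round(2).tolist())
m=(im.max(2)<90)&(P[...,2]>52)&(P[...,2]<62)&(abs(P[...,0]-496)<60)&(abs(P[...,1]+157)<60)
t=P[m][:,:2]; print(m.sum(),P[m].mean(0),cv2.minAreaRect(t.astype(np.float32)),np.argwhere(m).mean(0))
```

```text
clk 2.02 pos [ 495.9 -153.2  200.3] rot [-3.141e+00 -1.000e-03  1.919e+00] q6 -0.651 F [ 0.1  0.6 -0.4] Tz [ 0.04  0.02 -0.  ] op 0.999 gf 0.0
turn [-0.001 -0.001 -0.001] shift [-0.0036 -0.0013  0.0003]
cam [[0.94, 0.33, 0.1, 470.22], [0.34, -0.9, -0.28, -82.81], [0.0, 0.3, -0.95, 343.67], [0.0, 0.0, 0.0, 1.0]]
3 [ 492.30698128 -127.54305828   55.66518808] ((492.2068176269531, -127.3871078491211), (0.2458186149597168, 1.9612681865692139), 45.48683547973633) [165.         287.66666667]
```

View pics/w0.png

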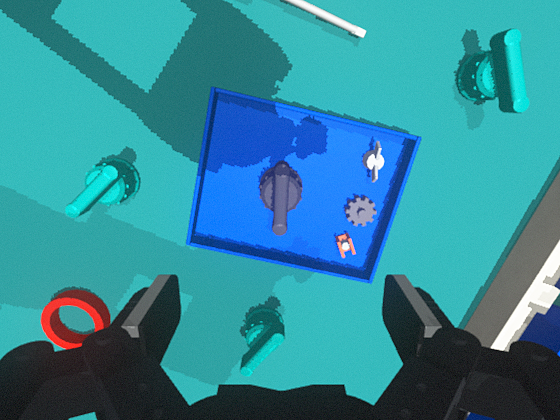

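The wrist view shows the dark nut at (280,190), its bar running along image rows from (281,165) to (280,233). I'll cast rays at the bar-top height.

Run:
```python
from h import *
im,d,P=cloud('w0'); 
print(im[200,280],P[200,280],P[190,262], [P[r,280].round(1).tolist() for r in range(158,242,8)])
m=np.zeros(d.shape,bool); m[150:245,250:310]=1
m&=(P[...,2]>51)&(P[...,2]<66)&(im[...,2]<140)
t=P[m][:,:2]; print(m.sum(),P[m].mean(0),cv2.minAreaRect(t.astype(np.float32)))
r=cv2.minAreaRect(np.argwhere(m)[:,::-1].astype(np.float32)); print(r)
for p in ((281,165),(280,235)): print(ray('w0',*p,58))
b=cv2.boxPoints(r); print([ray('w0',*p,58)[:2].round(1).tolist() for p in b])
```

```text
[106 110 149] [ 496.31044649 -157.13314554   58.47081502] [ 480.01032612 -160.31091889   33.7452963 ] [[486.9, -131.6, 4.8], [486.5, -130.0, 58.3], [488.7, -136.2, 59.0], [491.0, -142.5, 58.7], [493.3, -148.8, 59.1], [495.7, -155.4, 58.7], [498.1, -162.2, 58.1], [500.5, -168.8, 58.5], [503.0, -175.5, 58.6], [505.4, -182.2, 59.2], [515.1, -209.4, 5.1]]
394 [ 493.78056363 -147.32668351   57.86066374] ((496.84112548828125, -156.64913940429688), (12.586735725402832, 62.38194274902344), 16.78217124938965)
((281.048095703125, 198.05328369140625), (15.234557151794434, 72.31336212158203), 2.9108378887176514)
[ 486.99682105 -129.04470584   58.        ]
[ 507.12489493 -186.96708634   58.        ]
[[499.9, -188.4], [481.6, -128.0], [493.5, -124.3], [512.6, -184.5]]
```

Scaled: 0.13 m / 0.8 = 0.1625, 0.12 m / 0.8 = 0.15, 0.05 rad / 3.1416 = 0.0159.

Emit:
move_arm:
  motion:
    - [0, 0, 0.0159, -0.0044, 0, 0.075, 0.085]
    - [0, 0, 0.0159, -0.0044, 0, 0.15, 0.085]
    - [0, 0, 0.0159, -0.0044, 0, 0.1625, 0.05]
    - [0, 0, 0.0159, -0.0044, 0, 0.1625, 0.05]

```text
clock: 2.52
eef_pos: [498.0, -156.8, 71.2]
tcp_rot: [-3.141, -0.0, 1.87]
contact_force: [0.6, 1.2, -0.7]
opening: 0.599
grasp_force: 0.0
```

```bash
python3 -c "
from h import *
go(496.8,-156.6,39,1.87)"
```

```text
clk 2.52 pos [ 498.  -156.8   71.2] rot [-3.141 -0.     1.87 ] q6 -0.607 F [ 0.6  1.2 -0.7] Tz [-0.05  0.02 -0.02] op 0.599 gf 0.0
turn [-0. -0. -0.] shift [ 0.0005 -0.001   0.0322]
```

Scaled: 0.032 m / 0.8 = 0.04, -0.001 m / 0.8 = -0.0013.

Emit:
move_arm:
  motion:
    - [0, 0, 0, 0, -0.0013, 0.04, 0.05]
    - [0, 0, 0, 0, -0.0013, 0.04, 0.03]
    - [0, 0, 0, 0, -0.0013, 0.04, 0.0]
    - [0, 0, 0, 0, -0.0013, 0.04, 0.0]
    - [0, 0, 0, 0, -0.0013, 0.04, 0.0]
    - [0, 0, 0, 0, -0.0013, 0.04, 0.0]
  grip_force: 60

```text
clock: 3.28
eef_pos: [498.0, -158.0, 40.5]
tcp_rot: [3.139, 0.002, 1.869]
contact_force: [-1.9, 1.3, 8.8]
opening: 0.122
grasp_force: 63.7
```

```bash
python3 -c "
from h import *
go(496.8,-156.6,39,1.87)"
```

```text
clk 3.27 pos [ 498.  -158.    40.5] rot [3.139e+00 2.000e-03 1.869e+00] q6 -0.608 F [-1.9  1.3  8.8] Tz [0.19 0.24 0.07] op 0.122 gf 63.7
turn [ 0.002  0.002 -0.001] shift [ 0.0017 -0.0007  0.0015]
```

Scaled: 0.245 m / 0.8 = 0.3063, 0.2 m / 0.8 = 0.25.

Emit:
move_arm:
  motion:
    - [0, 0, 0, 0, 0, -0.025, 0]
    - [0, 0, 0, 0, 0, -0.0875, 0]
    - [0, 0, 0, 0, 0, -0.1625, 0]
    - [0, 0, 0, 0.0625, 0.0375, -0.1625, 0]
    - [0, 0, 0, 0.125, 0.075, -0.1625, 0]
    - [0, 0, 0, 0.1875, 0.1125, -0.1625, 0]
    - [0, 0, 0, 0.25, 0.15, -0.1625, 0]
    - [0, 0, 0, 0.3063, 0.1838, -0.1625, 0]

```text
clock: 4.28
eef_pos: [565.6, 121.8, 169.6]
tcp_rot: [3.14, 0.0, 1.869]
contact_force: [1.8, -1.2, -3.2]
opening: 0.122
grasp_force: 62.1
```

```bash
python3 -c "
from h import *
go(581.1,174.8,155,1.87)"
```

```text
clk 4.28 pos [565.6 121.8 169.6] rot [3.14  0.    1.869] q6 -0.089 F [ 1.8 -1.2 -3.2] Tz [-0.04 -0.03  0.06] op 0.122 gf 62.1
turn [ 0.001  0.    -0.001] shift [0.0461 0.0304 0.0146]
```

Scaled: 0.046 m / 0.8 = 0.0575, 0.03 m / 0.8 = 0.0375.

Emit:
move_arm:
  motion:
    - [0, 0, 0, 0.0288, 0.0188, 0, 0]
    - [0, 0, 0, 0.0575, 0.0375, 0.0125, 0]
    - [0, 0, 0, 0.0575, 0.0375, 0.025, 0]
    - [0, 0, 0, 0.0575, 0.0375, 0.025, 0]

```text
clock: 4.78
eef_pos: [579.5, 171.9, 148.0]
tcp_rot: [-3.14, 0.0, 1.869]
contact_force: [-0.4, 1.0, -3.1]
opening: 0.12
grasp_force: 62.1
```

Run:
```python
from h import *
go(581.1,174.8,140,1.87)
I=[]
for c,f in(('scene','s1'),('side','d1')):
    im=snap(c,f)[0]; K,T=load(f)[2:]
    p=K@(np.linalg.inv(T)@np.array([581,174.8,100,1]))[:3]; u,v=(p[:2]/p[2]).astype(int); print(f,u,v)
    a=im[v-45:v+45,u-40:u+40,::-1]; I.append(cv2.resize(a,(400,450),interpolation=cv2.INTER_CUBIC))
cv2.imwrite('pics/c2.png',np.hstack(I))
```

```text
clk 4.78 pos [579.5 171.9 148. ] rot [-3.14   0.     1.869] q6 -0.012 F [-0.4  1.  -3.1] Tz [-0.    0.02 -0.03] op 0.12 gf 62.1
turn [-0.002  0.    -0.001] shift [0.0023 0.0024 0.008 ]
s1 330 309
d1 310 124
```

View pics/c2.png

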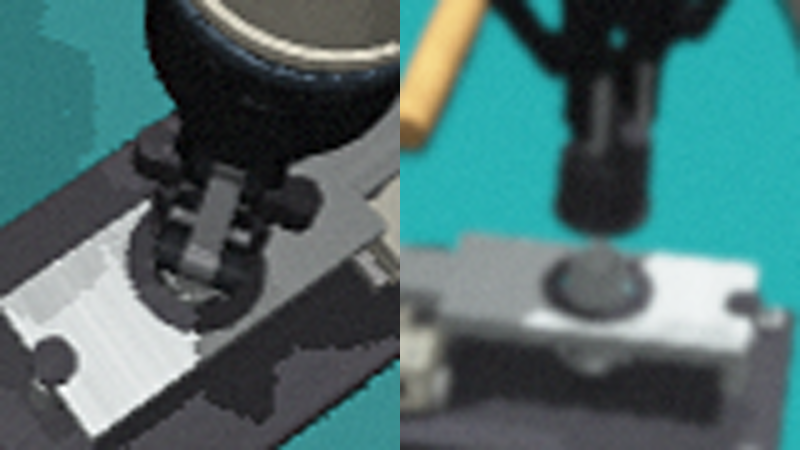

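The held nut (right crop at (605,200)) hangs centred over the stud at (600,285). I'll lower it.

Scaled: 0.03 m / 0.8 = 0.0375, 0.008 m / 0.8 = 0.01.

Emit:
move_arm:
  motion:
    - [0, 0, 0, 0.0025, 0.0025, 0.01, 0]
    - [0, 0, 0, 0.0025, 0.0025, 0.02, 0]
    - [0, 0, 0, 0.0025, 0.0025, 0.03, 0]
    - [0, 0, 0, 0.0025, 0.0025, 0.0375, 0]
    - [0, 0, 0, 0.0025, 0.0025, 0.0375, 0]

```text
clock: 5.5
eef_pos: [581.4, 174.8, 117.8]
tcp_rot: [-3.14, 0.0, 1.869]
contact_force: [-0.7, 0.6, -3.3]
opening: 0.122
grasp_force: 62.2
```

```bash
python3 -c "
from h import *
go(581.1,174.8,112,1.87)"
```

```text
clk 5.5 pos [581.4 174.8 117.8] rot [-3.14   0.     1.869] q6 -0.008 F [-0.7  0.6 -3.3] Tz [-0.01  0.    0.  ] op 0.122 gf 62.2
turn [-0.001  0.    -0.001] shift [ 0.0001 -0.0003  0.0058]
```

Scaled: 0.004 m / 0.8 = 0.005, 0.002 m / 0.8 = 0.0025.

Emit:
move_arm:
  motion:
    - [0, 0, 0, 0, 0, 0.0025, 0]
    - [0, 0, 0, 0, 0, 0.005, 0]
    - [0, 0, 0, 0, 0, 0.005, 0]

```text
clock: 5.88
eef_pos: [581.6, 174.6, 114.4]
tcp_rot: [-3.141, 0.0, 1.869]
contact_force: [-0.7, -2.8, -2.9]
opening: 0.121
grasp_force: 62.2
```

Scaled: 0.002 m / 0.8 = 0.0025.

Emit:
move_arm:
  motion:
    - [0, 0, 0, 0, 0, 0.0025, 0]
    - [0, 0, 0, 0, 0, 0.0025, 0]

```text
clock: 6.12
eef_pos: [581.5, 174.6, 112.2]
tcp_rot: [-3.141, 0.0, 1.869]
contact_force: [-2.3, -3.5, -3.5]
opening: 0.121
grasp_force: 62.3
```

```bash
python3 -c "
from h import *
go(581.1,174.8,112,1.87)"
```

```text
clk 6.12 pos [581.5 174.6 112.2] rot [-3.141  0.     1.869] q6 -0.008 F [-2.3 -3.5 -3.5] Tz [-0.71  0.24  0.04] op 0.121 gf 62.3
turn [-0.001  0.    -0.001] shift [ 0.0003 -0.0003  0.0002]
```

Scaled: 0.002 m / 0.8 = 0.0025, 0.001 m / 0.8 = 0.0013.

Emit:
move_arm:
  motion:
    - [0, 0, 0, -0.0005, -0.0008, 0.0013, 0]
    - [0, 0, 0, -0.0005, -0.0008, 0.0025, 0]
    - [0, 0, 0, -0.0005, -0.0008, 0.0025, 0]

```text
clock: 6.5
eef_pos: [581.4, 174.5, 110.4]
tcp_rot: [3.142, -0.0, 1.869]
contact_force: [-0.5, -2.4, -3.7]
opening: 0.12
grasp_force: 62.2
```

```bash
python3 -c "
from h import *
go(581.1,174.8,112,1.87)"
```

```text
clk 6.5 pos [581.4 174.5 110.4] rot [ 3.142 -0.     1.869] q6 -0.009 F [-0.5 -2.4 -3.7] Tz [-0.38  0.14  0.03] op 0.12 gf 62.2
turn [ 0.    -0.    -0.001] shift [ 0.0004 -0.0002 -0.0016]
```

Scaled: 0.002 m / 0.8 = 0.0025, 0.001 m / 0.8 = 0.0013.

Emit:
move_arm:
  motion:
    - [0, 0, 0, -0.0004, -0.0003, 0.0013, 0]
    - [0, 0, 0, -0.0004, -0.0003, 0.0025, 0]
    - [0, 0, 0, -0.0004, -0.0003, 0.0025, 0]

```text
clock: 6.88
eef_pos: [581.6, 174.3, 109.0]
tcp_rot: [3.141, -0.0, 1.869]
contact_force: [-1.9, -1.4, 2.8]
opening: 0.123
grasp_force: 63.1
```

Contact at an underside about 11.5 mm below the stud end. I expect about 0.37 turn backward to the drop, so I'll turn backward along the helix with light pressure.

Scaled: -0.0023 m / 0.8 = -0.0029, -0.0019 m / 0.8 = -0.0024, -0.15 rad / 3.1416 = -0.0477.

Emit:
move_arm:
  motion:
    - [0, 0, -0.0477, -0.0004, -0.0003, -0.0005, 0]
    - [0, 0, -0.0955, -0.0004, -0.0003, -0.001, 0]
    - [0, 0, -0.1432, -0.0004, -0.0003, -0.0014, 0]
    - [0, 0, -0.191, -0.0004, -0.0003, -0.0019, 0]
    - [0, 0, -0.2387, -0.0004, -0.0003, -0.0024, 0]
    - [0, 0, -0.2865, -0.0004, -0.0003, -0.0029, 0]

```text
clock: 7.62
eef_pos: [582.0, 174.2, 111.3]
tcp_rot: [3.14, 0.001, 2.773]
contact_force: [-0.2, 1.2, 1.4]
opening: 0.124
grasp_force: 62.7
```

```bash
python3 -c "
from h import *
go(581.1,174.8,112,1.87)"
```

```text
clk 7.62 pos [582.  174.2 111.3] rot [3.140e+00 1.000e-03 2.773e+00] q6 -0.915 F [-0.2  1.2  1.4] Tz [ 0.18  0.02 -0.07] op 0.124 gf 62.7
turn [0.002 0.    0.903] shift [ 0.001   0.0002 -0.0007]
```

Scaled: -0.0022 m / 0.8 = -0.0028, -0.001 m / 0.8 = -0.0013, -0.9 rad / 3.1416 = -0.2865.

Emit:
move_arm:
  motion:
    - [0, 0, -0.0477, 0, 0, -0.0004, 0]
    - [0, 0, -0.0955, 0, 0, -0.0008, 0]
    - [0, 0, -0.1432, 0, 0, -0.0013, 0]
    - [0, 0, -0.191, 0, 0, -0.0018, 0]
    - [0, 0, -0.2387, 0, 0, -0.0023, 0]
    - [0, 0, -0.2865, 0, 0, -0.0028, 0]

```text
clock: 8.38
eef_pos: [582.3, 174.6, 113.7]
tcp_rot: [3.141, 0.003, -2.61]
contact_force: [-0.3, 2.6, 0.6]
opening: 0.12
grasp_force: 62.7
```

```bash
python3 -c "
from h import *
go(581.1,174.8,112,1.87)"
```

```text
clk 8.38 pos [582.3 174.6 113.7] rot [ 3.141e+00  3.000e-03 -2.610e+00] q6 -1.815 F [-0.3  2.6  0.6] Tz [ 0.56 -0.12 -0.02] op 0.12 gf 62.7
turn [0.003 0.002 1.803] shift [0.0009 0.0007 0.0017]
```

Scaled: -0.0006 m / 0.8 = -0.0008, -0.0004 m / 0.8 = -0.0005, -0.3 rad / 3.1416 = -0.0955.

Emit:
move_arm:
  motion:
    - [0, 0, -0.0318, 0, 0.0005, -0.0001, 0]
    - [0, 0, -0.0637, 0, 0.0005, -0.0005, 0]
    - [0, 0, -0.0955, 0, 0.0005, -0.0008, 0]

```text
clock: 8.75
eef_pos: [582.2, 175.2, 114.3]
tcp_rot: [-3.141, 0.003, -2.312]
contact_force: [2.4, 3.0, -0.4]
opening: 0.125
grasp_force: 62.6
```

```bash
python3 -c "
from h import *
go(581.1,174.8,112,1.87)"
```

```text
clk 8.75 pos [582.2 175.2 114.3] rot [-3.141e+00  3.000e-03 -2.312e+00] q6 -2.113 F [ 2.4  3.  -0.4] Tz [ 0.7  -0.23 -0.04] op 0.125 gf 62.6
turn [0.003 0.003 2.102] shift [0.0011 0.0006 0.0023]
```

Scaled: 0.0003 m / 0.8 = 0.0004, -0.0001 m / 0.8 = -0.0001, -0.24 rad / 3.1416 = -0.0764.

Emit:
move_arm:
  motion:
    - [0, 0, -0.0255, 0, 0, 0.0004, 0]
    - [0, 0, -0.0509, 0, 0, 0, 0]
    - [0, 0, -0.0764, 0, 0, -0.0001, 0]

```text
clock: 9.12
eef_pos: [582.7, 175.6, 114.5]
tcp_rot: [-3.14, 0.004, -2.072]
contact_force: [1.3, 6.2, 0.4]
opening: 0.12
grasp_force: 62.6
```

```bash
python3 -c "
from h import *
go(581.1,174.8,112,1.87)"
```

```text
clk 9.12 pos [582.7 175.6 114.5] rot [-3.14   0.004 -2.072] q6 -2.352 F [1.3 6.2 0.4] Tz [ 1.01 -0.25 -0.08] op 0.12 gf 62.6
turn [0.004 0.004 2.341] shift [0.0015 0.001  0.0025]
```

Scaled: -0.0007 m / 0.8 = -0.0009, 0.0001 m / 0.8 = 0.0001, -0.08 rad / 3.1416 = -0.0255.

Emit:
move_arm:
  motion:
    - [0, 0, -0.0255, -0.0009, 0.0001, 0, 0]
    - [0, 0, -0.0509, -0.0009, 0.0001, 0, 0]
    - [0, 0, -0.0509, -0.0009, 0.0001, 0, 0]

```text
clock: 9.5
eef_pos: [582.3, 175.7, 114.4]
tcp_rot: [-3.14, 0.003, -1.915]
contact_force: [-0.4, 3.8, 3.1]
opening: 0.125
grasp_force: 63.0
```

```bash
python3 -c "
from h import *
go(581.1,174.8,112,1.87)"
```

```text
clk 9.5 pos [582.3 175.7 114.4] rot [-3.140e+00  3.000e-03 -1.915e+00] q6 -2.508 F [-0.4  3.8  3.1] Tz [ 0.89 -0.15 -0.03] op 0.125 gf 63.0
turn [2.000e-03 3.000e-03 2.498e+00] shift [0.0013 0.0008 0.0024]
```

Still riding (6 N contact). Continuing in small steps.

Scaled: -0.0004 m / 0.8 = -0.0005, -0.0002 m / 0.8 = -0.0003, -0.16 rad / 3.1416 = -0.0509.

Emit:
move_arm:
  motion:
    - [0, 0, -0.0255, -0.0005, 0, -0.0003, 0]
    - [0, 0, -0.0509, -0.0005, 0, -0.0005, 0]
    - [0, 0, -0.0509, -0.0005, 0, -0.0005, 0]

```text
clock: 9.88
eef_pos: [581.3, 175.4, 114.0]
tcp_rot: [3.142, 0.0, -1.757]
contact_force: [-0.2, 3.3, -0.4]
opening: 0.121
grasp_force: 62.4
```

```bash
python3 -c "
from h import *
go(581.1,174.8,112,1.87)"
```

```text
clk 9.88 pos [581.3 175.4 114. ] rot [ 3.142  0.    -1.757] q6 -2.666 F [-0.2  3.3 -0.4] Tz [ 0.69  0.01 -0.02] op 0.121 gf 62.4
turn [1.000e-03 0.000e+00 2.657e+00] shift [0.0006 0.0001 0.002 ]
```

The press force vanished and the tool sank although I commanded a lift, which looks like the drop. I'll lower without turning to confirm.

Scaled: 0.003 m / 0.8 = 0.0038, 0.0015 m / 0.8 = 0.0019.

Emit:
move_arm:
  motion:
    - [0, 0, 0, 0, 0, 0.0019, 0]
    - [0, 0, 0, 0, 0, 0.0038, 0]
    - [0, 0, 0, 0, 0, 0.0038, 0]

```text
clock: 10.25
eef_pos: [580.9, 175.4, 110.6]
tcp_rot: [3.141, 0.0, -1.756]
contact_force: [-1.8, 4.9, -1.7]
opening: 0.121
grasp_force: 62.4
```

```bash
python3 -c "
from h import *
go(581.1,174.8,112,1.87)"
```

```text
clk 10.25 pos [580.9 175.4 110.6] rot [ 3.141  0.    -1.756] q6 -2.667 F [-1.8  4.9 -1.7] Tz [ 1.04  0.36 -0.05] op 0.121 gf 62.4
turn [ 1.000e-03 -1.000e-03  2.658e+00] shift [ 0.0005 -0.0003 -0.0014]
```

Scaled: 0.0025 m / 0.8 = 0.0031, 0.0003 m / 0.8 = 0.0004.

Emit:
move_arm:
  motion:
    - [0, 0, 0, -0.0008, 0.0004, 0.0015, 0]
    - [0, 0, 0, -0.0008, 0.0004, 0.0031, 0]
    - [0, 0, 0, -0.0008, 0.0004, 0.0031, 0]

```text
clock: 10.62
eef_pos: [580.8, 175.7, 108.1]
tcp_rot: [3.141, -0.0, -1.755]
contact_force: [-1.8, 3.9, -4.2]
opening: 0.125
grasp_force: 62.1
```

```bash
python3 -c "
from h import *
go(581.1,174.8,112,1.87)"
```

```text
clk 10.62 pos [580.8 175.7 108.1] rot [ 3.141 -0.    -1.755] q6 -2.667 F [-1.8  3.9 -4.2] Tz [0.82 0.35 0.  ] op 0.125 gf 62.1
turn [-0.000e+00 -1.000e-03  2.659e+00] shift [ 0.0008 -0.0005 -0.0039]
```

Scaled: 0.0018 m / 0.8 = 0.0023, -0.0002 m / 0.8 = -0.0003, 0.6 rad / 3.1416 = 0.191.

Emit:
move_arm:
  motion:
    - [0, 0, 0.0318, -0.0004, 0.0001, 0.0008, 0]
    - [0, 0, 0.0637, -0.0004, 0.0001, 0.0011, 0]
    - [0, 0, 0.0955, -0.0003, 0, 0.0014, 0]
    - [0, 0, 0.1432, 0, 0, 0.0018, 0]
    - [0, 0, 0.191, 0, 0, 0.0023, 0]

```text
clock: 11.25
eef_pos: [581.1, 175.4, 106.6]
tcp_rot: [-3.141, -0.001, -2.359]
contact_force: [-0.1, 1.9, -2.5]
opening: 0.121
grasp_force: 62.2
```

```bash
python3 -c "
from h import *
go(581.1,174.8,112,1.87)"
```

```text
clk 11.25 pos [581.1 175.4 106.6] rot [-3.141e+00 -1.000e-03 -2.359e+00] q6 -2.062 F [-0.1  1.9 -2.5] Tz [ 0.32  0.22 -0.  ] op 0.121 gf 62.2
turn [-1.000e-03 -0.000e+00  2.054e+00] shift [ 0.0004 -0.0004 -0.0054]
```

Scaled: 0.0023 m / 0.8 = 0.0029, 0.0004 m / 0.8 = 0.0005, 0.9 rad / 3.1416 = 0.2865.

Emit:
move_arm:
  motion:
    - [0, 0, 0.0477, 0, 0, 0.0005, 0]
    - [0, 0, 0.0955, 0, 0, 0.001, 0]
    - [0, 0, 0.1432, 0, 0, 0.0014, 0]
    - [0, 0, 0.191, 0, 0, 0.0019, 0]
    - [0, 0, 0.2387, 0, 0, 0.0024, 0]
    - [0, 0, 0.2865, 0, 0, 0.0029, 0]

```text
clock: 12.0
eef_pos: [581.4, 175.0, 104.3]
tcp_rot: [-3.141, 0.001, 3.024]
contact_force: [-0.6, 0.1, -3.2]
opening: 0.124
grasp_force: 62.1
```

```bash
python3 -c "
from h import *
go(581.1,174.8,112,1.87)"
```

```text
clk 12.0 pos [581.4 175.  104.3] rot [-3.141e+00  1.000e-03  3.024e+00] q6 -1.162 F [-0.6  0.1 -3.2] Tz [0.01 0.01 0.  ] op 0.124 gf 62.1
turn [-1.000e-03  1.000e-03  1.154e+00] shift [ 0.0003 -0.0002 -0.0077]
```

Scaled: 0.0023 m / 0.8 = 0.0029, 0.0019 m / 0.8 = 0.0024, 0.9 rad / 3.1416 = 0.2865.

Emit:
move_arm:
  motion:
    - [0, 0, 0.0477, 0, 0, 0.0005, 0]
    - [0, 0, 0.0955, 0, 0, 0.001, 0]
    - [0, 0, 0.1432, 0, 0, 0.0014, 0]
    - [0, 0, 0.191, 0, 0, 0.0019, 0]
    - [0, 0, 0.2387, 0, 0, 0.0024, 0]
    - [0, 0, 0.2865, 0, 0, 0.0029, 0]

```text
clock: 12.75
eef_pos: [581.6, 174.7, 102.3]
tcp_rot: [-3.141, 0.002, 2.124]
contact_force: [-0.8, -2.0, 0.5]
opening: 0.125
grasp_force: 62.5
```

```bash
python3 -c "
from h import *
go(581.1,174.8,112,1.87)"
```

```text
clk 12.75 pos [581.6 174.7 102.3] rot [-3.141e+00  2.000e-03  2.124e+00] q6 -0.262 F [-0.8 -2.   0.5] Tz [-0.33  0.04  0.01] op 0.125 gf 62.5
turn [0.    0.002 0.254] shift [ 0.0003 -0.0004 -0.0097]
```

Scaled: 0.0019 m / 0.8 = 0.0024, 0.0004 m / 0.8 = 0.0005, 0.75 rad / 3.1416 = 0.2387.

Emit:
move_arm:
  motion:
    - [0, 0, 0.0477, -0.0003, 0, 0.0005, 0]
    - [0, 0, 0.0955, -0.0003, 0, 0.001, 0]
    - [0, 0, 0.1432, -0.0003, 0, 0.0014, 0]
    - [0, 0, 0.191, -0.0003, 0, 0.0019, 0]
    - [0, 0, 0.2387, -0.0003, 0, 0.0024, 0]

```text
clock: 13.38
eef_pos: [580.8, 174.1, 100.2]
tcp_rot: [-3.141, 0.003, 1.374]
contact_force: [-3.2, -3.0, 2.0]
opening: 0.129
grasp_force: 62.8
```

```bash
python3 -c "
from h import *
go(581.1,174.8,112,1.87)"
```

```text
clk 13.38 pos [580.8 174.1 100.2] rot [-3.141e+00  3.000e-03  1.374e+00] q6 0.488 F [-3.2 -3.   2. ] Tz [-0.58  0.52  0.06] op 0.129 gf 62.8
turn [-0.001  0.002 -0.496] shift [ 0.0007  0.0001 -0.0118]
```

Scaled: 0.001 m / 0.8 = 0.0013, 0.0007 m / 0.8 = 0.0009, 0.4 rad / 3.1416 = 0.1273.

Emit:
move_arm:
  motion:
    - [0, 0, 0.0318, -0.0005, -0.0005, 0.0004, 0]
    - [0, 0, 0.0637, -0.0006, -0.0005, 0.0006, 0]
    - [0, 0, 0.0955, -0.0006, -0.0005, 0.0009, 0]
    - [0, 0, 0.1273, -0.0006, -0.0005, 0.0013, 0]

```text
clock: 13.88
eef_pos: [580.2, 174.0, 99.3]
tcp_rot: [3.142, 0.002, 0.976]
contact_force: [-3.5, -1.9, 2.3]
opening: 0.122
grasp_force: 62.8
```

```bash
python3 -c "
from h import *
go(581.1,174.8,112,1.87)"
```

```text
clk 13.88 pos [580.2 174.   99.3] rot [3.142e+00 2.000e-03 9.760e-01] q6 0.886 F [-3.5 -1.9  2.3] Tz [-0.29  0.65  0.06] op 0.122 gf 62.8
turn [-0.001  0.002 -0.894] shift [ 0.0011  0.0002 -0.0127]
```

Scaled: 0.0005 m / 0.8 = 0.0006, 0.0002 m / 0.8 = 0.0003, 0.2 rad / 3.1416 = 0.0637.

Emit:
move_arm:
  motion:
    - [0, 0, 0.0223, -0.0005, -0.0004, 0.0003, 0]
    - [0, 0, 0.0446, -0.0005, -0.0004, 0.0005, 0]
    - [0, 0, 0.0637, -0.0005, -0.0004, 0.0006, 0]

```text
clock: 14.25
eef_pos: [580.0, 174.0, 98.9]
tcp_rot: [3.141, 0.002, 0.777]
contact_force: [-2.2, -0.5, 1.8]
opening: 0.122
grasp_force: 62.8
```

```bash
python3 -c "
from h import *
go(581.1,174.8,112,1.87)"
```

```text
clk 14.25 pos [580.  174.   98.9] rot [3.141e+00 2.000e-03 7.770e-01] q6 1.085 F [-2.2 -0.5  1.8] Tz [-0.17  0.58  0.03] op 0.122 gf 62.8
turn [-0.     0.002 -1.093] shift [ 0.0013  0.0002 -0.0131]
```

Scaled: 0.0005 m / 0.8 = 0.0006, 0.0002 m / 0.8 = 0.0003, 0.2 rad / 3.1416 = 0.0637.

Emit:
move_arm:
  motion:
    - [0, 0, 0.0223, -0.0001, -0.0004, 0.0003, 0]
    - [0, 0, 0.0446, -0.0001, -0.0004, 0.0005, 0]
    - [0, 0, 0.0637, -0.0001, -0.0004, 0.0006, 0]

```text
clock: 14.62
eef_pos: [579.7, 174.1, 98.5]
tcp_rot: [3.141, 0.001, 0.577]
contact_force: [-3.6, -1.6, 4.7]
opening: 0.124
grasp_force: 63.1
```

```bash
python3 -c "
from h import *
go(581.1,174.8,112,1.87)"
```

```text
clk 14.62 pos [579.7 174.1  98.5] rot [3.141e+00 1.000e-03 5.770e-01] q6 1.285 F [-3.6 -1.6  4.7] Tz [-0.28  0.61  0.06] op 0.124 gf 63.1
turn [-0.     0.002 -1.293] shift [ 0.0015  0.0002 -0.0135]
```

Scaled: -0.0003 m / 0.8 = -0.0004, -0.0002 m / 0.8 = -0.0003, 0.2 rad / 3.1416 = 0.0637.

Emit:
move_arm:
  motion:
    - [0, 0, 0.0223, -0.0003, -0.0004, 0, 0]
    - [0, 0, 0.0446, -0.0003, -0.0004, 0, 0]
    - [0, 0, 0.0637, -0.0003, -0.0004, 0, 0]

```text
clock: 15.0
eef_pos: [579.6, 174.3, 98.5]
tcp_rot: [3.14, 0.001, 0.377]
contact_force: [-3.1, -1.3, 2.3]
opening: 0.118
grasp_force: 62.9
```

```bash
python3 -c "
from h import *
go(581.1,174.8,112,1.87)"
```

```text
clk 15.0 pos [579.6 174.3  98.5] rot [3.14e+00 1.00e-03 3.77e-01] q6 1.485 F [-3.1 -1.3  2.3] Tz [-0.23  0.57  0.07] op 0.118 gf 62.9
turn [ 0.     0.002 -1.493] shift [ 0.0016  0.0001 -0.0135]
```

Scaled: -0.0003 m / 0.8 = -0.0004, -0.0001 m / 0.8 = -0.0001, 0.07 rad / 3.1416 = 0.0223.

Emit:
move_arm:
  motion:
    - [0, 0, 0.0223, -0.0004, 0, 0, 0]
    - [0, 0, 0.0446, -0.0004, -0.0001, 0, 0]
    - [0, 0, 0.0637, -0.0004, -0.0001, 0, 0]

```text
clock: 15.38
eef_pos: [579.2, 174.5, 98.4]
tcp_rot: [3.14, 0.001, 0.177]
contact_force: [-2.6, 1.0, 1.3]
opening: 0.129
grasp_force: 62.8
```

```bash
python3 -c "
from h import *
go(581.1,174.8,112,1.87)"
```

```text
clk 15.38 pos [579.2 174.5  98.4] rot [3.14e+00 1.00e-03 1.77e-01] q6 1.685 F [-2.6  1.   1.3] Tz [-0.    0.53  0.05] op 0.129 gf 62.8
turn [ 0.000e+00  1.000e-03 -1.693e+00] shift [ 0.0019  0.0001 -0.0136]
```

Scaled: -0.0003 m / 0.8 = -0.0004, 0.0001 m / 0.8 = 0.0001, 0.2 rad / 3.1416 = 0.0637.

Emit:
move_arm:
  motion:
    - [0, 0, 0.0223, -0.0004, 0, 0.0001, 0]
    - [0, 0, 0.0446, -0.0004, 0, 0.0001, 0]
    - [0, 0, 0.0637, -0.0004, 0, 0.0003, 0]

```text
clock: 15.75
eef_pos: [579.1, 174.9, 98.3]
tcp_rot: [3.141, -0.0, -0.023]
contact_force: [-2.5, 2.3, 2.5]
opening: 0.122
grasp_force: 62.9
```

```bash
python3 -c "
from h import *
go(581.1,174.8,112,1.87)"
```

```text
clk 15.75 pos [579.1 174.9  98.3] rot [ 3.141 -0.    -0.023] q6 1.885 F [-2.5  2.3  2.5] Tz [0.34 0.55 0.22] op 0.122 gf 62.9
turn [ 0.000e+00  1.000e-03 -1.893e+00] shift [ 0.002   0.     -0.0137]
```

Scaled: 0.0002 m / 0.8 = 0.0003, 0.06 rad / 3.1416 = 0.0191.

Emit:
move_arm:
  motion:
    - [0, 0, 0.0095, 0, 0.0003, 0, 0]
    - [0, 0, 0.0191, 0, 0.0003, 0, 0]
    - [0, 0, 0.0191, 0, 0.0003, 0, 0]

```text
clock: 16.12
eef_pos: [579.1, 174.9, 98.3]
tcp_rot: [3.141, -0.0, -0.081]
contact_force: [-2.8, 2.4, 4.2]
opening: 0.123
grasp_force: 63.1
```

```bash
python3 -c "
from h import *
go(581.1,174.8,112,1.87)"
```

```text
clk 16.12 pos [579.1 174.9  98.3] rot [ 3.141 -0.    -0.081] q6 1.943 F [-2.8  2.4  4.2] Tz [0.21 0.56 0.18] op 0.123 gf 63.1
turn [ 0.     0.    -1.951] shift [ 0.002  -0.     -0.0137]
```

Scaled: 0.08 rad / 3.1416 = 0.0255.

Emit:
move_arm:
  motion:
    - [0, 0, 0.0127, 0, 0, 0, 0]
    - [0, 0, 0.0255, 0, 0, 0, 0]

```text
clock: 16.38
eef_pos: [579.2, 175.0, 98.3]
tcp_rot: [3.142, -0.0, -0.161]
contact_force: [-3.4, 1.7, 3.6]
opening: 0.122
grasp_force: 63.2
```

```bash
python3 -c "
from h import *
go(581.1,174.8,112,1.87)"
```

```text
clk 16.38 pos [579.2 175.   98.3] rot [ 3.142 -0.    -0.161] q6 2.023 F [-3.4  1.7  3.6] Tz [0.34 0.57 0.43] op 0.122 gf 63.2
turn [ 0.    -0.    -2.031] shift [ 0.0019 -0.0001 -0.0137]
```

Emit:
move_arm:
  motion:
    - [0, 0, 0, 0, 0, 0, 0]
    - [0, 0, 0, 0, 0, 0, 0]

```text
clock: 16.62
eef_pos: [579.2, 175.0, 98.2]
tcp_rot: [-3.142, -0.0, -0.16]
contact_force: [-3.2, 2.1, 5.3]
opening: 0.124
grasp_force: 63.2
```

```bash
python3 -c "
from h import *
go(581.1,174.8,112,1.87)"
```

```text
clk 16.62 pos [579.2 175.   98.2] rot [-3.142 -0.    -0.16 ] q6 2.022 F [-3.2  2.1  5.3] Tz [0.32 0.59 0.24] op 0.124 gf 63.2
turn [ 0.   -0.   -2.03] shift [ 0.0019 -0.0002 -0.0138]
```

Scaled: -0.0003 m / 0.8 = -0.0004, 0.025 rad / 3.1416 = 0.008.

Emit:
move_arm:
  motion:
    - [0, 0, 0.008, 0, 0, -0.0004, 0]

```text
clock: 16.75
eef_pos: [579.1, 175.0, 98.3]
tcp_rot: [3.142, -0.0, -0.187]
contact_force: [-1.6, 2.4, -0.0]
opening: 0.121
grasp_force: 62.7
```

```bash
python3 -c "
from h import *
go(581.1,174.8,112,1.87)"
```

```text
clk 16.75 pos [579.1 175.   98.3] rot [ 3.142 -0.    -0.187] q6 2.048 F [-1.6  2.4 -0. ] Tz [0.41 0.36 0.42] op 0.121 gf 62.7
turn [ 0.    -0.    -2.057] shift [ 0.002  -0.0002 -0.0137]
```

Turning resistance is 0.42 N·m, so the nut is tight. Releasing and backing off straight up.

Scaled: -0.15 m / 0.8 = -0.1875, -0.05 m / 0.8 = -0.0625.

Emit:
move_arm:
  motion:
    - [0, 0, 0, 0, 0, 0, 0.04]
    - [0, 0, 0, 0, 0, 0, 0.04]
    - [0, 0, 0, 0, 0, 0, 0.04]
    - [0, 0, 0, 0, 0, -0.0125, 0.05]
    - [0, 0, 0, 0, 0, -0.0625, 0.06]
    - [0, 0, 0, 0, 0, -0.125, 0.06]
    - [0, 0, 0, 0, 0, -0.1875, 0.06]
    - [0, 0, 0, 0, 0, -0.1875, 0.06]

```text
clock: 17.75
eef_pos: [581.6, 175.7, 253.8]
tcp_rot: [-3.138, -0.008, -0.186]
contact_force: [0.1, 0.4, -0.4]
opening: 0.696
grasp_force: 0.0
```

Run:
```python
from h import *
go(581.1,174.8,112,1.87)
I=[]
for c,f in(('wrist','w2'),('side','d2')):
    im=snap(c,f)[0]; K,T=load(f)[2:]
    p=K@(np.linalg.inv(T)@np.array([565,180,70,1]))[:3]; u,v=(p[:2]/p[2]).astype(int); print(f,u,v)
    r=150 if c=='wrist' else 65
    v=min(max(v,r),419-r);u=min(max(u,r),559-r)
    I.append(cv2.resize(im[v-r:v+r,u-r:u+r,::-1],(400,400)))
cv2.imwrite('pics/c3.png',np.hstack(I))
im,d,P=cloud('w2'); q=P.reshape(-1,3)
m=(np.hypot(q[:,0]-581,q[:,1]-174.8)<45)&(q[:,2]>105)&(q[:,2]<130); t=q[m]
print(m.sum(),np.median(t[:,2]),cv2.minAreaRect(t[:,:2].astype(np.float32)))
```

```text
clk 17.75 pos [581.6 175.7 253.8] rot [-3.138 -0.008 -0.186] q6 2.048 F [ 0.1  0.4 -0.4] Tz [ 0.02 -0.03  0.03] op 0.696 gf 0.0
turn [ 0.006 -0.009 -2.056] shift [-0.0014  0.0015  0.1418]
w2 278 204
d2 302 134
1047 113.34929977469415 ((580.1937255859375, 172.40478515625), (13.162960052490234, 62.66294479370117), 79.9178237915039)
```

View pics/c3.png

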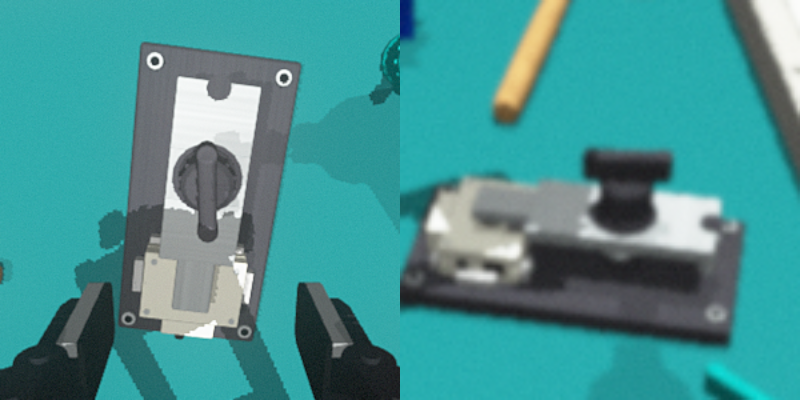

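The wrist crop shows the nut seated on the strap at (207,190) with its bar at the angle I released it at. The breaker is in its nest at (195,290) under the strap's nose. One quick check of strap height and the tray before I hand in.

Run:
```python
from h import *
snap('scene','s2')
for f in('w2','d2','s2','d0','s0'):
    P=cloud(f)[2].reshape(-1,3); a=np.array([.952,-.307]);n=np.array([.307,.952])
    r=P[:,:2]-[581.1,174.8]; x=r@a;y=r@n
    for nm,(lo,hi,w) in {'strap outer':(28,42,18),'strap inner':(-60,-30,20)}.items():
        m=(x>lo)&(x<hi)&(abs(y)<w)&(P[:,2]>50)&(P[:,2]<80); print(f,nm,m.sum(),np.median(P[m,2]).round(1))
d=cv2.absdiff(load('s0')[0],load('s2')[0])[165:265,165:345].max(2)>60
print('changed px in tray/screwdriver area',d.sum(),np.argwhere(d).mean(0)[::-1]+165)
```

```text
w2 strap outer 566 59.6
w2 strap inner 817 59.8
d2 strap outer 62 61.3
d2 strap inner 147 60.8
s2 strap outer 153 62.9
s2 strap inner 259 62.8
d0 strap outer 68 66.5
d0 strap inner 152 66.0
s0 strap outer 151 68.2
s0 strap inner 332 67.9
changed px in tray/screwdriver area 2075 [305.88819277 222.58843373]
```

Both fixed cameras show the strap about 5.2 mm lower than at the start, so its nose is clamped on the breaker. The changed pixels cluster around the screwdriver at scene (306,223). I put those down to the arm's shadow, since the tool never went low there.

```bash
python3 -c "
from h import *
print(order.sign_off())"
```

```text
the job is handed in; nothing more can be done
None
```

The job is handed in at about 18 s of the 72 s: the nut was started at the thread drop and run on until turning it took about 0.42 N·m (slightly over the 0.3–0.4 target, well under the limit), then released, with the strap about 5.2 mm down on the breaker, which is still in its nest.

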